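# Open the stove's draught with its key

### The job

Open the stove's draught: take the key with the straight bar handle out of its wooden stand, put it tongue down, fully home, into the key slot of the round iron draught control, and turn it clockwise as far as it goes, so that the barrel's pointer stands at the round stud. Leave the key standing in the slot, and leave the ring-handled key in its own stand.

Things in the scene. Friction and masses are not known exactly. Their poses are not given: they have to be found in the camera images.
- bar_key: Key to use: steel, 100 mm tall, upright in a wooden stand 46 mm tall, lift 40 mm to clear. Origin: centre of tongue tip; z up to the handle. Tongue 24 (y) x 8 (x) mm, to z=54; neck 14 mm across to z=72; handle: flat bar, rounded ends, 64 (y) x 12 (x) mm, z=72 to 100; grip it at z=88 across x. Same after a half turn about z. About 120 g.
- ring_key: The other key, not to be used: steel, upright in a like wooden stand, with a ring handle 44 mm across instead of the bar, and a square shank 16 mm thick that does not fit the slot. 108 mm tall; origin at the centre of its tip, z up.
- key_slot (a point): On the barrel's axis, at the slot's mouth, 60 mm above the stove top, in a fixed round iron housing 92 mm across. z up; slot long along y, turns with the barrel. Funnel mouth 46 (y) x 32 (x) mm narrows in 14 mm to a straight slot 30 (y) x 13 (x) mm, floor 48 mm below this point: there the key's tip stands when home, key x along slot x, either way round.
- barrel (a joint): Turn of the key barrel in rad, clockwise seen from above: 0 to 0.15 at the start (off, pointer by the short bar mark), stop at 1.05 (on, pointer at the round stud). Light friction, 0.05 N m; stays where left. The key has about 12 degrees of play each way, so turn it 75 to 80 degrees from square; pressing on against the stop does no harm.

How it is judged:
By the outcome, as a careful person would: the job done as asked, in the order asked, and still so for the second after the job is handed in, with the robot touching nothing.
It also fails if it takes over 43 s, if anything falls off the work surface, if the arm or the gripper's body presses on something with over 40 N, if the wrist force passes 120 N, or if a joint passes its speed limit or range.

### The arm

A 6-joint arm with a two-finger parallel gripper is mounted at the origin on a cart in front of the work surface, level with it; the furniture and walls round the work are solid. World frame = base frame: x ahead of the robot, y to its left, z up, the work surface at z = 0. Lengths are in m, angles in rad, forces in N, time in s.
With the tool pointing down it reaches from about 0.425 to 0.95 m from the base axis. Payload 3.5 kg.
Tool frame: the origin (TCP) lies midway between the tips of the shut fingers; the grasp point (between the pads) lies 19 mm behind it; x points along the fingers, z is the direction in which the jaws open and shut, and the axes are right-handed (so a half turn about x gives the same grasp; the last joint's range is limited). The gripper opens to 85 mm and grips with 20 to 120 N. Pads are 22 mm wide; open, the fingers measure 114 mm over their backs; the gripper's body (76 mm by 85 mm) begins 54 mm behind the grasp point. The pads swing forward as they close: fully open they stand 13 mm farther back than shut.
Start: joints at [1.132, 0.286, 1.577, -0, 1.279, -0.15], TCP at [0.192, 0.647, 0.231] pointing down, gripper open.
Joint ranges: [-2.77, 2.77], [-0.9, 2.22], [0.21, 2.48], [-1.53, 4.67], [0.24, 2.81], [-2.84, 2.84]. Speed limits (rad/s): [2.79, 2.79, 3.14, 3.14, 3.14, 3.14].

### API

Orientations are given as a unit quaternion [x, y, z, w].
In Python, from plant import readout, eyes, ctrl gives the robot as it stands.
- The arm moves only by the tool move_arm, never from a script. Its argument "commands" is a list of rows, each a list of 7 numbers: the turn, a rotation vector about the world's x, y, z in rad, then the shift along the world's x, y, z in mm, then the closure in counts, from 0 (fully open) to 255 (shut). A call has 1 to 12 rows; each row is the pose to reach, as a shift and turn from the pose measured when the call began; what a row does not reach only later rows make up. A row lasts 1/10 s, in which the tool goes at most 50 mm and 8.59 degrees, less where a joint would pass 70% of its speed; a pose out of reach is approached as far as the arm can. A call with a gripper value outside its range is refused whole. The fingers move at their own pace and stop on an object; "newtons" is the grip in N (left out, the last holds). Time passes only in rows, so rows that repeat a pose let the fingers close. It gives the time, the measured TCP pose, the force and the opening at its end, in the units of the state.
- readout.get_state(): the state, without advancing time (a new reading comes with each control period).
- eyes.read_camera(name): name is "side" or "top"; returns a dict with "color" (384x512x3 uint8, red, green, blue), "depth" (384x512 float32, m along the optical axis (not along the pixel's ray), 0 where there is no reading), "K" (3x3 intrinsics, pixels), "eye" and "attitude" of the camera in the world. Camera axes: x right, y down, z forward; pixel columns grow to the right and rows downward; lengths in m; the calibration is good to about 2 mm. A picture is of the moment at which its call begins.
- ctrl.sign_off(): hands the job in, once; it reports no verdict.
The state is a dict: "time": time; "qpos": joint angles; "dq": joint speeds; "joint_efforts": joint torques, N m; "eef_pos": TCP position; "tcp_rot": TCP orientation; "contact_force": force on the tool from outside, world axes, zero at the start; "wrist_torque": the same for the moment, N m; "opening": opening from 0.0 (shut) to 1.0 (fully open).
Only numpy, scipy, OpenCV 4.12 (cv2) and the standard library are available. Lean on these libraries where they do the work, as an engineer would, in place of code of your own. Each camera call takes 0.05 s, during which the arm holds its last target.

## Working session

There is one attempt and no reset: what is moved stays moved. The work goes in short steps, Python scripts to look and compute and a tool call to move; the robot and the scene stay as the last step left them, time stands still between calls to the robot, and variables do not carry over. Pictures are saved under pics/ and viewed, and the job is handed in when it is done.

Besides the shell and the picture viewer there is one more tool, called after "Emit:" as a command line: name --pt "numbers of a row" for each row, then --argument value for the rest. move_arm: Moves the arm, as the interface text tells. Its arguments: {"type":"object","properties":{"commands":{"type":"array"},"newtons":{"type":"number"}},"required":["commands"]}

```bash
mkdir -p pics; ls; cat > h.py <<'E'
import numpy as np, cv2, pickle
from plant import readout, eyes, ctrl
from scipy.spatial.transform import Rotation as R
def snap(n,f):
    d=eyes.read_camera(n); pickle.dump(d,open(f'pics/{f}.pkl','wb'))
    cv2.imwrite(f'pics/{f}.png',d['color'][:,:,::-1]); return d
def load(f): return pickle.load(open(f'pics/{f}.pkl','rb'))
E
python3 - <<'E'
from h import *
for n in('side','top'):
    d=snap(n,n+'0'); print(n,d['K'],d['eye'],d['attitude'])
print(readout.get_state())
E
```

```text
pics
side [[414.94920815   0.         254.24968594]
 [  0.         414.94920815 197.93905722]
 [  0.           0.           1.        ]] [ 0.09416145 -0.70348004  0.51074675] [ 0.83608958 -0.21297444  0.12913041 -0.48879591]
top [[484.2993978    0.         254.42910317]
 [  0.         484.2993978  193.83069917]
 [  0.           0.           1.        ]] [0.42755857 0.00652324 1.02420073] [-0.70649425  0.70707733 -0.01429219  0.02651912]
{'time': 0.1, 'qpos': array([ 1.13197861e+00,  2.87117262e-01,  1.57804370e+00,  2.24376109e-06,
        1.27858112e+00, -1.49977972e-01]), 'dq': array([-0.00162484, -0.00213042, -0.00194443, -0.00034659, -0.00102309,
        0.00040555]), 'joint_efforts': array([ 2.93314770e-04, -4.07295763e+01, -2.93699723e+01, -1.59553360e-04,
        3.42281608e-03, -1.08008425e-05]), 'eef_pos': array([0.19196863, 0.64650681, 0.2300516 ]), 'tcp_rot': array([-0.42319282,  0.56742429,  0.42247752,  0.56608326]), 'contact_force': array([-0.19276424, -0.32506086, -0.85297478]), 'wrist_torque': array([-0.02594448,  0.0176731 ,  0.03463096]), 'opening': 0.9980636923953197}
```

View pics/side0.png

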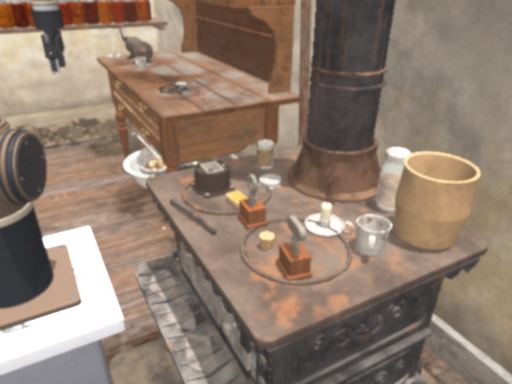

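View pics/top0.png

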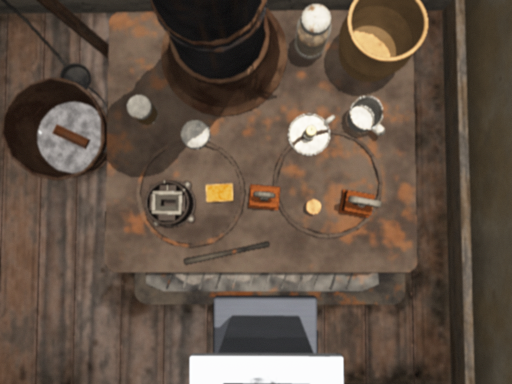

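The top view shows the draught control near (168,203) and two key stands near (264,197) and (360,203). I'll zoom in to tell the two keys apart.

```bash
python3 - <<'E'
from h import *
d=load('top0');c=d['color'][:,:,::-1]
a=[cv2.resize(c[160:245,x:x+85],(390,390),interpolation=cv2.INTER_CUBIC) for x in(128,)]
a.append(cv2.resize(c[165:230,230:395],(800,315),interpolation=cv2.INTER_CUBIC))
s=load('side0')['color'][:,:,::-1]
b=cv2.resize(s[150:290,180:330],(410,390),interpolation=cv2.INTER_CUBIC)
top=np.hstack([a[0],b]);cv2.imwrite('pics/z1.png',top);
cv2.imwrite('pics/z2.png',a[1])
E
```

```text
(no output)
```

View pics/z1.png

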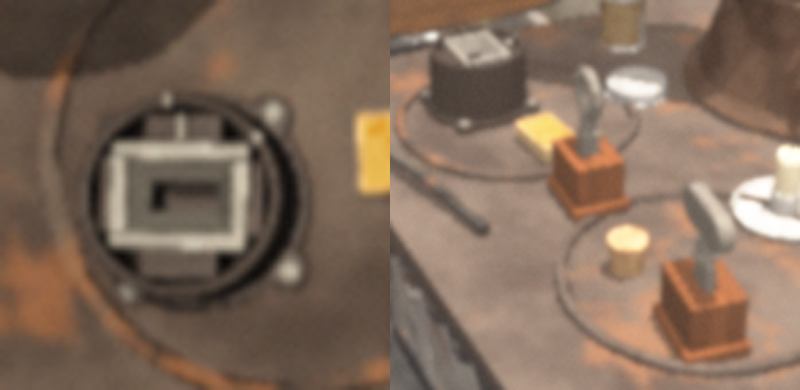

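View pics/z2.png

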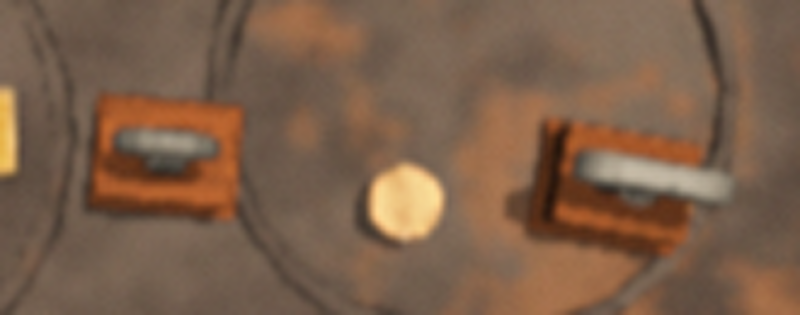

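```bash
cat >> h.py <<'E'
def cloud(d):
    h,w=d['depth'].shape; u,v=np.meshgrid(np.arange(w),np.arange(h)); K=d['K']; z=d['depth']
    P=np.stack([(u-K[0,2])/K[0,0]*z,(v-K[1,2])/K[1,1]*z,z],-1)
    return P@R.from_quat(d['attitude']).as_matrix().T+d['eye']
def ray(d,uv,zp):
    uv=np.atleast_2d(uv).astype(float);K=d['K']
    r=np.c_[(uv[:,0]-K[0,2])/K[0,0],(uv[:,1]-K[1,2])/K[1,1],np.ones(len(uv))]@R.from_quat(d['attitude']).as_matrix().T
    return d['eye']+r*((zp-d['eye'][2])/r[:,2])[:,None]
E
python3 - <<'E'
from h import *
d=load('top0');P=cloud(d)
np.set_printoptions(precision=4,suppress=True,linewidth=200)
print('stove z',np.median(P[220:235,270:300,2]))
def rect(name,u0,u1,v0,v1,z0,z1):
    m=np.zeros(P.shape[:2],np.uint8); s=P[v0:v1,u0:u1,2]; m[v0:v1,u0:u1]=((s>z0)&(s<z1))
    c=max(cv2.findContours(m,0,1)[0],key=cv2.contourArea)
    vv,uu=np.nonzero(m); 
    zz=np.median(P[vv,uu,2]); Q=ray(d,np.c_[uu,vv],zz)[:,:2]
    r=cv2.minAreaRect((Q*1000).astype(np.float32)); print(name,'n',len(uu),'z',zz,'mean',Q.mean(0),r)
rect('bar top',335,395,180,230,0.085,0.13)
rect('ring top',235,290,180,230,0.085,0.13)
rect('stand bar',335,395,180,230,0.035,0.055)
rect('stand ring',235,290,180,230,0.035,0.055)
rect('housing',135,205,165,240,0.05,0.09)
print((P[196:212,345:385:2,2]*1000).round().astype(int))
print((P[180:226:2,145:196:2,2]*1000).round().astype(int))
E
```

```text
stove z -0.0017116224011557435
bar top n 238 z 0.10833255892707688 mean [ 0.467  -0.1851] ((466.8865051269531, -185.05136108398438), (63.19707489013672, 13.52794361114502), 79.55279541015625)
ring top n 123 z 0.1125971360337219 mean [0.4802 0.0043] ((480.3430480957031, 4.220930099487305), (41.919349670410156, 10.716541290283203), 85.52427673339844)
stand bar n 402 z 0.045794961868645345 mean [ 0.4657 -0.1847] ((467.1743469238281, -186.38119506835938), (57.64324188232422, 42.61240768432617), 79.5373306274414)
stand ring n 423 z 0.04577986417461899 mean [0.4801 0.0044] ((480.57928466796875, 4.296360015869141), (55.88539505004883, 42.39266586303711), 84.75244903564453)
housing n 1241 z 0.05781618645080022 mean [0.4673 0.1981] ((467.3688049316406, 198.47486877441406), (88.3336410522461, 88.4774398803711), 0.42904311418533325)
[[  32   41   98  105  108  107  108   48   47   49   50   43   48   45   48    0    6    6    2   -3]
 [  34   45  104  108  107  108  109  107  107  105   45   46   46   48   46   -3    3    2   -4   -3]
 [  37   46  103  105  108  108  108  109  112  111  108  10
[... 3742 characters left out ...]
 60   56   42   19    5   -3    1]
 [   5   -2   -5   59   55   27    7   55   57   57   58   55   53   54   55   52   29    9   59   58   48   28    7    6    6    0]
 [   5    0   -2    0   59   54   29   58   52   56   56   58   55   53   56   52   28   59   59   45   30    6    7   10    5   -2]
 [   5    6   -3   -3    5   61   59   43   21    8    8    8    9   57   54   62   58   57   48   26    7    7    2    6    5   -1]
 [   4    5    2   -3    4    9    5   59   60   62   58   61   63   60   61   60   50   35   16    7    3   -4    4    3    0   -2]
 [   0    2    5    0    7   10    7    6    4   47   59   58   59   50   43   21    5    7    8   -2   -1   -2   -4   -3   -1   -3]]
```

```bash
python3 - <<'E'
from h import *
np.set_printoptions(precision=4,suppress=True,linewidth=200)
d=load('top0');c=d['color'];P=cloud(d)
g=cv2.cvtColor(c,cv2.COLOR_RGB2GRAY)
m=np.zeros_like(g); s=np.s_[180:226,140:195]
big=cv2.resize(g[s],None,fx=6,fy=6,interpolation=cv2.INTER_CUBIC)
b=(big>120).astype(np.uint8); cs=[k for k in cv2.findContours(b,cv2.RETR_LIST,1)[0] if cv2.contourArea(k)>300]
for k in cs:
    uv=(k[:,0]+.5)/6-.5+[140,180]; Q=ray(d,uv,0.060)[:,:2]*1000
    print(cv2.contourArea(k),cv2.minAreaRect(Q.astype(np.float32)))
vis=cv2.cvtColor(big,cv2.COLOR_GRAY2BGR);cv2.drawContours(vis,cs,-1,(0,0,255),1);cv2.imwrite('pics/rim.png',cv2.resize(vis,None,fx=1.5,fy=1.5))
# dark slot hole via depth
z=P[s][...,2]; mm=((z>-.01)&(z<.03)).astype(np.uint8); mm[:14]=0;mm[30:]=0;mm[:,:14]=0;mm[:,40:]=0
v,u=np.nonzero(mm);Q=ray(d,np.c_[u+140,v+180],0.012)[:,:2]*1000;print('floor',len(u),Q.mean(0),cv2.minAreaRect(Q.astype(np.float32)))
st=readout.get_state();print(R.from_quat(st['tcp_rot']).as_matrix())
E
```

```text
625.5 ((434.1204833984375, 150.40988159179688), (8.966325759887695, 9.60269546508789), 45.09789276123047)
12630.0 ((466.7413330078125, 199.1104736328125), (46.573116302490234, 32.46760940551758), 88.81542205810547)
25410.5 ((471.4880676269531, 198.89984130859375), (62.12786865234375, 58.492454528808594), 86.86170196533203)
577.0 ((503.01519775390625, 158.01502990722656), (9.031098365783691, 8.947203636169434), 45.17885971069336)
floor 83 [468.0729 204.1837] ((468.08782958984375, 204.3548126220703), (27.477802276611328, 10.499682426452637), 89.94698333740234)
[[-0.0009 -0.9586  0.2848]
 [-0.0019  0.2848  0.9586]
 [-1.      0.0003 -0.0021]]
```

View pics/rim.png

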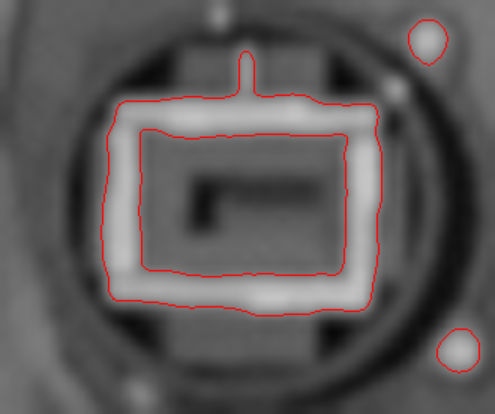

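Emit:
move_arm --pt "0 0 -0.8 258 -396 0 0" --pt "0 0 -0.8 258 -396 0 0" --pt "0 0 -0.8 258 -396 0 0" --pt "0 0 -0.8 258 -396 0 0" --pt "0 0 -0.8 258 -396 0 0" --pt "0 0 -0.8 258 -396 0 0" --pt "0 0 -0.8 258 -396 0 0" --pt "0 0 -0.8 258 -396 0 0" --pt "0 0 -0.8 258 -396 0 0" --pt "0 0 -0.8 258 -396 0 0" --pt "0 0 -0.8 258 -396 0 0"

```text
time: 1.2
eef_pos: [0.4512, 0.248, 0.2296]
tcp_rot: [-0.167, 0.688, 0.167, 0.686]
contact_force: [0.2, 0.9, 0.8]
opening: 0.995
```

Emit:
move_arm --pt "0 0 -0.664 16 -433 -10 0" --pt "0 0 -0.664 16 -433 -10 0" --pt "0 0 -0.664 16 -433 -10 0" --pt "0 0 -0.664 16 -433 -10 0" --pt "0 0 -0.664 16 -433 -10 0" --pt "0 0 -0.664 16 -433 -10 0" --pt "0 0 -0.664 16 -433 -10 0" --pt "0 0 -0.664 16 -433 -10 0" --pt "0 0 -0.664 16 -433 -10 0" --pt "0 0 -0.664 16 -433 -10 0" --pt "0 0 -0.664 16 -433 -10 0"

```text
time: 2.3
eef_pos: [0.4671, -0.1844, 0.2191]
tcp_rot: [0.067, 0.705, -0.066, 0.703]
contact_force: [0.3, 0.4, -0.1]
opening: 0.999
```

```bash
python3 - <<'E'
from h import *
np.set_printoptions(precision=4,suppress=True)
st=readout.get_state();print(st['time'],st['eef_pos'],st['qpos']);M=R.from_quat(st['tcp_rot']).as_matrix();print(M,np.degrees(np.arctan2(M[1,2],M[0,2])))
d=snap('side','side1')
c=d['color'][120:300,190:400,::-1];cv2.imwrite('pics/s1z.png',cv2.resize(c,None,fx=3,fy=3,interpolation=cv2.INTER_CUBIC))
E
```

```text
2.3 [ 0.4671 -0.1844  0.2191] [-0.5781 -0.0875  2.0037 -0.0004  1.2296 -0.3904]
[[-0.0038  0.1864  0.9825]
 [ 0.002   0.9825 -0.1864]
 [-1.      0.0012 -0.0041]] -10.745259443434415
```

View pics/s1z.png

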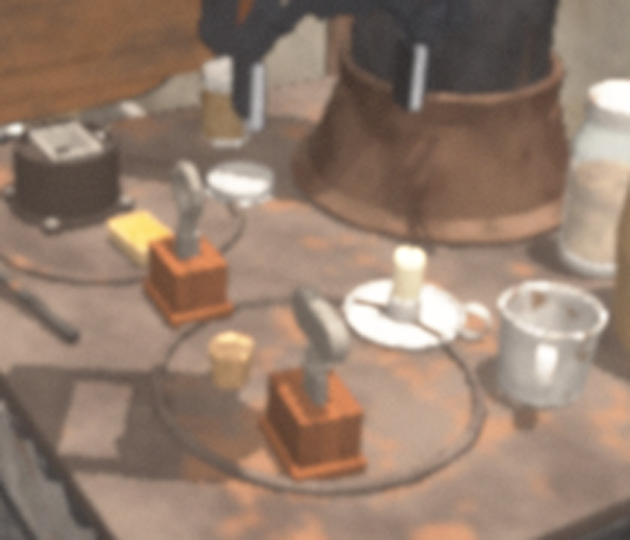

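The side view shows the jaws straddling the bar key: fingers at about (250,90) and (412,75) in the zoom, handle at (320,325). Going down.

Emit:
move_arm --pt "0 0 0 0 -0.5 -40 0" --pt "0 0 0 0 -0.5 -80 0" --pt "0 0 0 0 -0.5 -110 0" --pt "0 0 0 0 -0.5 -130 0" --pt "0 0 0 0 -0.5 -142 0" --pt "0 0 0 0 -0.5 -142 0" --pt "0 0 0 0 -0.5 -142 0"

```text
time: 3.05
eef_pos: [0.4679, -0.1837, 0.0781]
tcp_rot: [0.066, 0.705, -0.065, 0.703]
contact_force: [-0.3, -0.8, 0.4]
opening: 1.0
```

Emit:
move_arm --pt "0 0 0 0 0 0 120" --pt "0 0 0 0 0 0 180" --pt "0 0 0 0 0 0 255" --pt "0 0 0 0 0 0 255" --pt "0 0 0 0 0 0 255" --pt "0 0 0 0 0 0 255" --pt "0 0 0 0 0 0 255" --pt "0 0 0 0 0 0 255" --pt "0 0 0 0 0 0 255" --pt "0 0 0 0 0 0 255" --newtons 60

```text
time: 4.05
eef_pos: [0.4682, -0.1839, 0.0784]
tcp_rot: [0.065, 0.705, -0.065, 0.703]
contact_force: [-0.1, -0.2, 2.4]
opening: 0.128
```

```bash
python3 - <<'E'
from h import *
np.set_printoptions(precision=4,suppress=True)
st=readout.get_state();print(st)
d=snap('side','side2')
c=d['color'][120:300,190:400,::-1];cv2.imwrite('pics/s2z.png',cv2.resize(c,None,fx=3,fy=3,interpolation=cv2.INTER_CUBIC))
E
```

```text
{'time': 4.05, 'qpos': array([-0.5761,  0.0961,  2.1039, -0.0005,  0.9434, -0.3911]), 'dq': array([-0.0003, -0.0002, -0.    , -0.0003, -0.0009,  0.0003]), 'joint_efforts': array([  0.0336, -26.7913, -22.9374,   0.0098,   0.097 ,  -0.0018]), 'eef_pos': array([ 0.4682, -0.1839,  0.0784]), 'tcp_rot': array([ 0.0654,  0.7047, -0.065 ,  0.7034]), 'contact_force': array([-0.1387, -0.2459,  2.4475]), 'wrist_torque': array([-0.0988, -0.0539, -0.0055]), 'opening': 0.1278443213262221}
```

View pics/s2z.png

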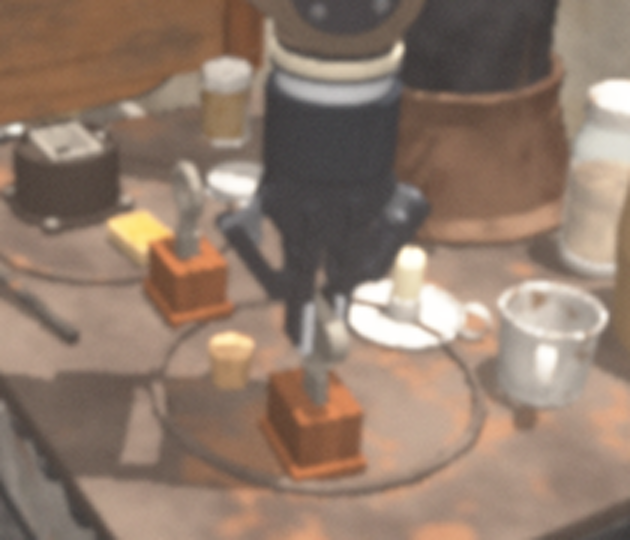

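The jaws hold the handle: the opening is about 11–12 mm, matching the bar's thickness. Lifting.

Emit:
move_arm --pt "0 0 0 0 0 15 255" --pt "0 0 0 0 0 35 255" --pt "0 0 0 0 0 60 255" --pt "0 0 0 0 0 90 255" --pt "0 0 0 0 0 120 255" --pt "0 0 0 0 0 140 255" --pt "0 0 0 0 0 140 255"

```text
time: 4.8
eef_pos: [0.4694, -0.1846, 0.2211]
tcp_rot: [0.064, 0.703, -0.066, 0.705]
contact_force: [-0.6, 0.0, -2.0]
opening: 0.131
```

```bash
python3 - <<'E'
from h import *
np.set_printoptions(precision=4,suppress=True)
st=readout.get_state();print(st['eef_pos'],st['contact_force'],st['wrist_torque'],st['opening'])
d=snap('side','side3')
c=d['color'][80:300,190:400,::-1];cv2.imwrite('pics/s3z.png',cv2.resize(c,None,fx=2.7,fy=2.7,interpolation=cv2.INTER_CUBIC))
E
```

```text
[ 0.4694 -0.1846  0.2211] [-0.6421  0.0426 -2.0388] [-0.0013 -0.0173  0.0355] 0.13081278520245257
```

View pics/s3z.png

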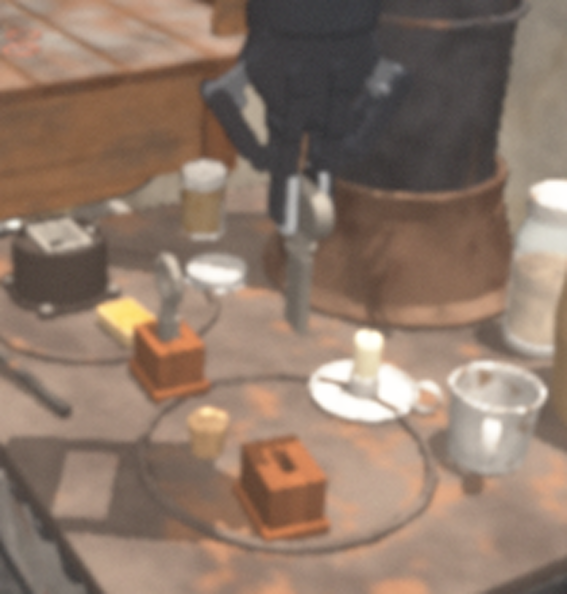

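The key hangs upright in the jaws and its stand is empty (about (283,460) in the zoom). Carrying it across to the control.

Emit:
move_arm --pt "0 0 0.05 -2.5 30 10 255" --pt "0 0 0.152 -2.5 75 10 255" --pt "0 0 0.152 -2.5 120 10 255" --pt "0 0 0.152 -2.5 165 10 255" --pt "0 0 0.152 -2.5 210 10 255" --pt "0 0 0.152 -2.5 255 10 255" --pt "0 0 0.152 -2.5 300 10 255" --pt "0 0 0.152 -2.5 340 10 255" --pt "0 0 0.152 -2.5 370 10 255" --pt "0 0 0.152 -2.5 384.5 0 255" --pt "0 0 0.152 -2.5 384.5 0 255" --pt "0 0 0.152 -2.5 384.5 0 255"

```text
time: 6.05
eef_pos: [0.4649, 0.1996, 0.2165]
tcp_rot: [0.011, 0.709, -0.012, 0.705]
contact_force: [0.7, -0.7, -0.5]
opening: 0.129
```

```bash
python3 - <<'E'
from h import *
np.set_printoptions(precision=4,suppress=True)
st=readout.get_state();print(st['eef_pos'],st['contact_force'],st['opening'],st['qpos']);M=R.from_quat(st['tcp_rot']).as_matrix();print(M)
d=snap('side','side4');t=snap('top','top4')
a=cv2.resize(d['color'][80:220,160:290,::-1],(390,420),interpolation=cv2.INTER_CUBIC);b=cv2.resize(t['color'][130:260,110:235,::-1],(400,420),interpolation=cv2.INTER_CUBIC);cv2.imwrite('pics/s4z.png',np.hstack([a,b]))
E
```

```text
[0.4649 0.1996 0.2165] [ 0.7373 -0.7149 -0.4822] 0.1291760234806267 [ 0.2053 -0.0758  1.9976 -0.0009  1.2245  0.2382]
[[-0.0045  0.0326  0.9995]
 [-0.0018  0.9995 -0.0326]
 [-1.     -0.002  -0.0044]]
```

View pics/s4z.png

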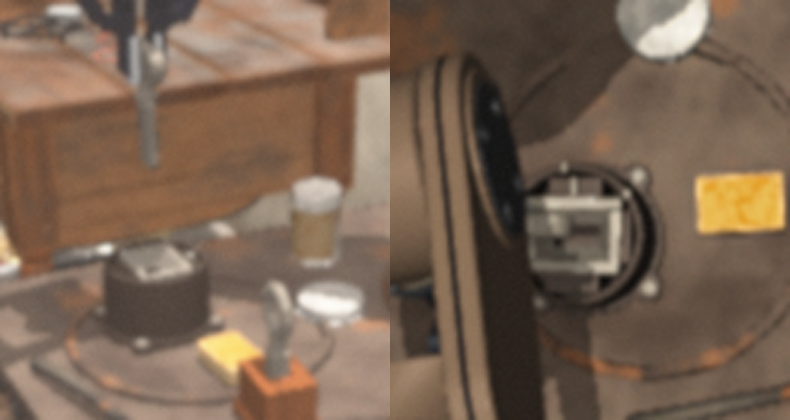

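```bash
python3 - <<'E'
from h import *
d=load('side4')
def proj(p):
    q=(np.array(p)-d['eye'])@R.from_quat(d['attitude']).as_matrix(); return (d['K']@q/q[2])[:2]
for p in ([.465,.1985,.147],[.465,.1985,.201],[.465,.1985,.247],[.4667,.1991,.06]): print(p,proj(p))
c=d['color'][80:150,180:240,::-1];cv2.imwrite('pics/s4k.png',cv2.resize(c,None,fx=8,fy=8,interpolation=cv2.INTER_CUBIC))
E
```

```text
[0.465, 0.1985, 0.147] [208.37455696 134.20321554]
[0.465, 0.1985, 0.201] [207.33296115 112.89524782]
[0.465, 0.1985, 0.247] [206.40113917  93.83292782]
[0.4667, 0.1991, 0.06] [210.45986456 166.09372219]
```

View pics/s4k.png

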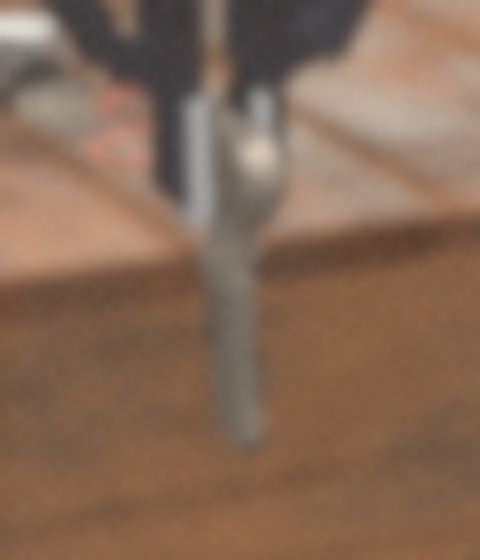

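Emit:
move_arm --pt "0 0 0 2 0.5 -25 255" --pt "0 0 0 2 0.5 -50 255" --pt "0 0 0 2 0.5 -70 255" --pt "0 0 0 2 0.5 -80 255" --pt "0 0 0 2 0.5 -87 255" --pt "0 0 0 2 0.5 -92 255" --pt "0 0 0 2 0.5 -95 255" --pt "0 0 0 2 0.5 -95 255"

```text
time: 6.95
eef_pos: [0.4681, 0.1998, 0.1234]
tcp_rot: [0.012, 0.707, -0.012, 0.707]
contact_force: [0.3, 0.4, -0.8]
opening: 0.128
```

```bash
python3 - <<'E'
from h import *
np.set_printoptions(precision=4,suppress=True)
st=readout.get_state();print(st['eef_pos'],st['contact_force'],st['wrist_torque'],st['opening'])
d=snap('side','side5')
a=cv2.resize(d['color'][100:200,165:260,::-1],None,fx=6,fy=6,interpolation=cv2.INTER_CUBIC);cv2.imwrite('pics/s5z.png',a)
E
```

```text
[0.4681 0.1998 0.1234] [ 0.3005  0.3606 -0.8108] [ 0.0106 -0.0309  0.0313] 0.12843269532104215
```

View pics/s5z.png

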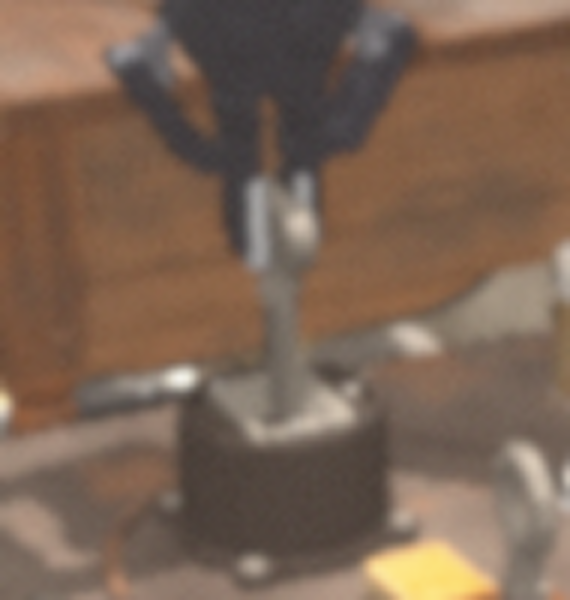

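The tongue is inside the funnel mouth (tip near (282,415) in the zoom), centred, with no contact force. Going on down slowly.

Emit:
move_arm --pt "0 0 0 -1 0 -6 255" --pt "0 0 0 -1 0 -12 255" --pt "0 0 0 -1 0 -17 255" --pt "0 0 0 -1 0 -22 255" --pt "0 0 0 -1 0 -26 255" --pt "0 0 0 -1 0 -30 255" --pt "0 0 0 -1 0 -30 255"

```text
time: 7.7
eef_pos: [0.467, 0.1999, 0.0929]
tcp_rot: [0.012, 0.707, -0.012, 0.707]
contact_force: [0.3, 1.4, -2.2]
opening: 0.129
```

```bash
python3 - <<'E'
from h import *
np.set_printoptions(precision=4,suppress=True)
st=readout.get_state();print(st['eef_pos'],st['contact_force'],st['wrist_torque'],st['opening'])
E
```

```text
[0.467  0.1999 0.0929] [ 0.2996  1.3575 -2.2263] [ 0.4032 -0.0907  0.034 ] 0.12906830718972404
```

Emit:
move_arm --pt "0 0 0 0 0.7 -3 255" --pt "0 0 0 0 0.7 -6 255" --pt "0 0 0 0 0.7 -9 255" --pt "0 0 0 0 0.7 -11 255" --pt "0 0 0 0 0.7 -12 255" --pt "0 0 0 0 0.7 -12 255"

```text
time: 8.3
eef_pos: [0.4668, 0.2006, 0.0807]
tcp_rot: [0.012, 0.708, -0.012, 0.706]
contact_force: [-0.4, -0.2, -0.8]
opening: 0.126
```

```bash
python3 - <<'E'
from h import *
np.set_printoptions(precision=4,suppress=True)
st=readout.get_state();print(st['eef_pos'],st['contact_force'],st['wrist_torque'],st['opening'])
d=snap('side','side6')
a=cv2.resize(d['color'][100:200,165:260,::-1],None,fx=6,fy=6,interpolation=cv2.INTER_CUBIC);cv2.imwrite('pics/s6z.png',a)
E
```

```text
[0.4668 0.2006 0.0807] [-0.4326 -0.1634 -0.7501] [0.0132 0.0054 0.0225] 0.12588916435266642
```

View pics/s6z.png

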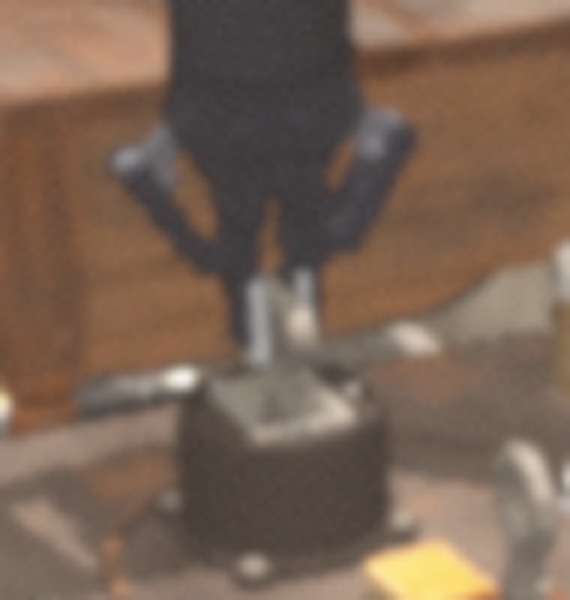

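Nearly in, but there is no floor contact yet. Pressing lower in small steps.

Emit:
move_arm --pt "0 0 0 0 0 -1 255" --pt "0 0 0 0 0 -2 255" --pt "0 0 0 0 0 -2 255"

```text
time: 8.65
eef_pos: [0.4675, 0.2007, 0.0803]
tcp_rot: [0.012, 0.707, -0.012, 0.707]
contact_force: [-2.6, -1.1, 5.3]
opening: 0.127
```

Emit:
move_arm --pt "0 0 0 0 0 -1 255" --pt "0 0 0 0 0 -2 255" --pt "0 0 0 0 0 -2 255"

```text
time: 8.95
eef_pos: [0.4679, 0.2009, 0.0803]
tcp_rot: [0.012, 0.708, -0.012, 0.706]
contact_force: [-3.9, -0.1, 11.2]
opening: 0.128
```

Home: the floor reaction is 11 N with z steady at 80.3 mm. Now turning clockwise.

Emit:
move_arm --pt "0 0 -0.1 -0.5 -1 0 255" --pt "0 0 -0.2 -0.5 -1 0 255" --pt "0 0 -0.3 -0.5 -1 0 255" --pt "0 0 -0.4 -0.5 -1 0 255" --pt "0 0 -0.5 -0.5 -1 0 255" --pt "0 0 -0.6 -0.5 -1 0 255" --pt "0 0 -0.7 -0.5 -1.2 0 255" --pt "0 0 -0.7 -0.5 -1.2 0 255" --newtons 80

```text
time: 9.75
eef_pos: [0.4687, 0.1999, 0.0808]
tcp_rot: [0.254, 0.66, -0.253, 0.66]
contact_force: [3.1, 0.3, -0.1]
opening: 0.125
```

```bash
python3 - <<'E'
from h import *
np.set_printoptions(precision=4,suppress=True)
st=readout.get_state();print(st['eef_pos'],st['contact_force'],st['wrist_torque'],st['opening'],st['qpos']);M=R.from_quat(st['tcp_rot']).as_matrix();print(M,np.degrees(np.arctan2(M[1,2],M[0,2])))
E
```

```text
[0.4687 0.1999 0.0808] [ 3.0674  0.3077 -0.1347] [ 0.1205 -0.5339  0.0101] 0.12501588576248987 [0.2032 0.104  2.0899 0.0012 0.9454 0.9366]
[[ 0.002   0.6699  0.7425]
 [ 0.0014  0.7425 -0.6699]
 [-1.      0.0023  0.0006]] -42.057114862091524
```

Emit:
move_arm --pt "0 0 -0.1 -0.5 -0.5 -0.5 255" --pt "0 0 -0.2 -1 -0.5 -0.5 255" --pt "0 0 -0.3 -1 -0.5 -0.5 255" --pt "0 0 -0.4 -1 -0.5 -0.5 255" --pt "0 0 -0.5 -1 -0.5 -0.5 255" --pt "0 0 -0.58 -1 -0.5 -0.5 255" --pt "0 0 -0.64 -1 -0.5 -0.5 255" --pt "0 0 -0.64 -1 -0.5 -0.5 255"

```text
time: 10.55
eef_pos: [0.4694, 0.1987, 0.0808]
tcp_rot: [0.445, 0.547, -0.444, 0.553]
contact_force: [3.4, -2.2, -1.1]
opening: 0.126
```

```bash
python3 - <<'E'
from h import *
np.set_printoptions(precision=4,suppress=True)
st=readout.get_state();print(st['eef_pos'],st['contact_force'],st['wrist_torque'],st['opening'],st['qpos']);M=R.from_quat(st['tcp_rot']).as_matrix();print(M,np.degrees(np.arctan2(M[1,2],M[0,2])))
d=snap('side','side7');t=snap('top','top7')
a=cv2.resize(d['color'][100:200,165:260,::-1],(400,420),interpolation=cv2.INTER_CUBIC);b=cv2.resize(t['color'][165:245,130:206,::-1],(400,420),interpolation=cv2.INTER_CUBIC);cv2.imwrite('pics/s7z.png',np.hstack([a,b]))
E
```

```text
[0.4694 0.1987 0.0808] [ 3.3948 -2.153  -1.0877] [-0.2068 -0.888   2.6987] 0.12578216554964108 [ 0.2041  0.1025  2.0915 -0.0069  0.9407  1.5674]
[[ 0.0079  0.9777  0.2099]
 [-0.0041  0.21   -0.9777]
 [-1.      0.0069  0.0056]] -77.88225025356434
```

View pics/s7z.png

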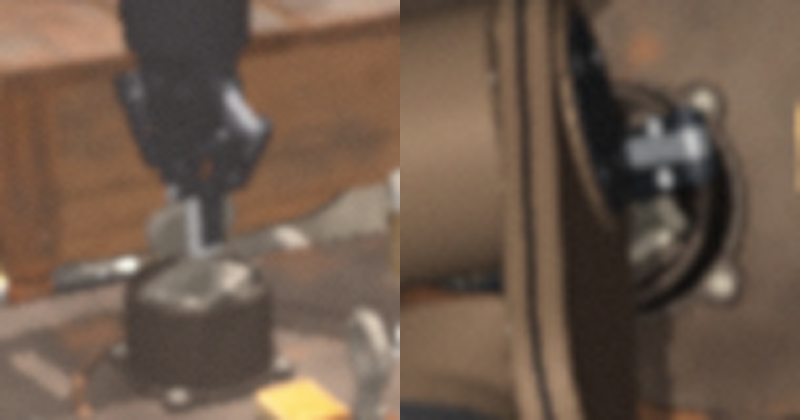

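The wrist moment is 2.7 N m against the stop, so the barrel is fully on. I'll ease back within the play, seat the key downward and release.

Emit:
move_arm --pt "0 0 0.03 -0.5 0 -1 255" --pt "0 0 0.03 -0.5 0 -2 255" --pt "0 0 0.03 -0.5 0 -2.5 255" --pt "0 0 0.03 -0.5 0 -2.5 255"

```text
time: 11.05
eef_pos: [0.4698, 0.1989, 0.0807]
tcp_rot: [0.436, 0.554, -0.434, 0.561]
contact_force: [-1.9, -1.8, 10.3]
opening: 0.133
```

```bash
python3 - <<'E'
from h import *
np.set_printoptions(precision=4,suppress=True)
st=readout.get_state();print(st['eef_pos'],st['contact_force'],st['wrist_torque']);M=R.from_quat(st['tcp_rot']).as_matrix();print(np.degrees(np.arctan2(M[1,2],M[0,2])))
E
```

```text
[0.4698 0.1989 0.0807] [-1.8568 -1.8041 10.2551] [-0.1564  0.3145  2.1305]
-75.94061630215705
```

Emit:
move_arm --pt "0 0 0.04 0 0 0 255" --pt "0 0 0.04 0 0 0 255"

```text
time: 11.25
eef_pos: [0.4695, 0.199, 0.0808]
tcp_rot: [0.424, 0.563, -0.423, 0.57]
contact_force: [1.0, -0.0, 1.1]
opening: 0.129
```

```bash
python3 - <<'E'
from h import *
np.set_printoptions(precision=4,suppress=True)
st=readout.get_state();print(st['eef_pos'],st['contact_force'],st['wrist_torque']);M=R.from_quat(st['tcp_rot']).as_matrix();print(np.degrees(np.arctan2(M[1,2],M[0,2])))
E
```

```text
[0.4695 0.199  0.0808] [ 1.0028 -0.0071  1.0867] [ 0.0667 -0.281   1.4967]
-73.5520460529859
```

Most of the torque is off. Opening.

Emit:
move_arm --pt "0 0 0.02 0 0 0 200" --pt "0 0 0.02 0 0 0 150" --pt "0 0 0.02 0 0 0 100" --pt "0 0 0.02 0 0 0 60" --pt "0 0 0.02 0 0 0 60" --pt "0 0 0.02 0 0 0 60"

```text
time: 11.85
eef_pos: [0.4695, 0.199, 0.0807]
tcp_rot: [0.419, 0.567, -0.417, 0.574]
contact_force: [-0.3, 0.6, 0.1]
opening: 0.764
```

Emit:
move_arm --pt "0 0 0 0 0 15 60" --pt "0 0 0 0 0 35 60" --pt "0 0 0 0 0 65 60" --pt "0 0 0 0 0 100 60" --pt "0 0 0 0 0 140 60" --pt "0 0 0 0 0 160 60" --pt "0 0 0 0 0 160 60"

```text
time: 12.55
eef_pos: [0.4716, 0.1995, 0.2452]
tcp_rot: [0.421, 0.565, -0.415, 0.575]
contact_force: [0.0, -0.3, -0.6]
opening: 0.762
```

Emit:
move_arm --pt "0 0 0 0 -30 0 60" --pt "0 0 0 0 -75 0 60" --pt "0 0 0 0 -120 0 60" --pt "0 0 0 0 -165 0 60" --pt "0 0 0 0 -210 0 60" --pt "0 0 0 0 -250 0 60" --pt "0 0 0 0 -290 0 60" --pt "0 0 0 0 -290 0 60"

```text
time: 13.35
eef_pos: [0.4707, -0.094, 0.2432]
tcp_rot: [0.422, 0.565, -0.417, 0.573]
contact_force: [-0.4, 0.5, -0.5]
opening: 0.765
```

```bash
python3 - <<'E'
from h import *
np.set_printoptions(precision=4,suppress=True)
d=snap('side','side8');t=snap('top','top8')
a=cv2.resize(d['color'][100:200,165:260,::-1],(400,420),interpolation=cv2.INTER_CUBIC);b=cv2.resize(t['color'][165:245,130:206,::-1],(400,420),interpolation=cv2.INTER_CUBIC);cv2.imwrite('pics/s8z.png',np.hstack([a,b]))
P=cloud(t);s=P[165:245,130:206]
m=(s[...,2]>.085)&(s[...,2]<.13);v,u=np.nonzero(m);print(len(u),np.median(s[m][:,2]))
Q=ray(t,np.c_[u+130,v+165],.111)[:,:2]*1000;print(cv2.minAreaRect(Q.astype(np.float32)))
cv2.imwrite('pics/top8.png',t['color'][:,:,::-1])
E
```

```text
266 0.10972693951886087
((465.5455017089844, 195.25341796875), (62.44829559326172, 16.1401424407959), 23.78528594970703)
```

View pics/s8z.png

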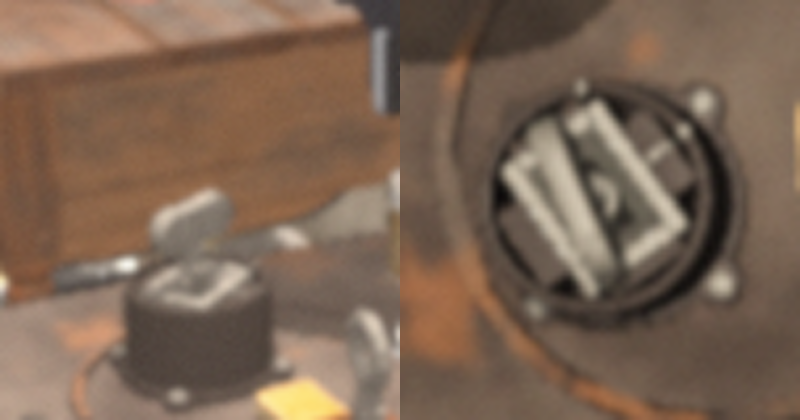

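View pics/side8.png

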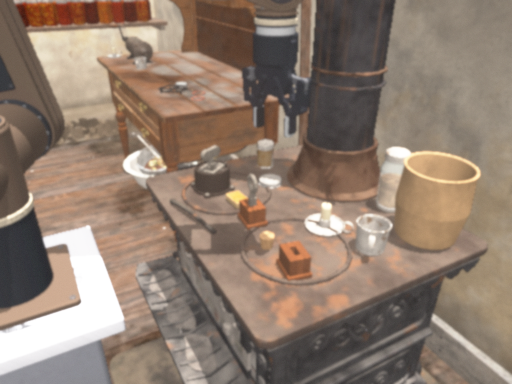

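The key stands in the slot, and the pointer (657,152) lines up with the stud (685,130) in the zoom. Measuring the barrel angle.

```bash
python3 - <<'E'
from h import *
np.set_printoptions(precision=4,suppress=True)
for f in('top0','top8'):
    t=load(f);o=(135,170)
    g=cv2.cvtColor(t['color'],cv2.COLOR_RGB2GRAY)[170:236,135:201]
    big=cv2.resize(g,None,fx=8,fy=8,interpolation=cv2.INTER_CUBIC)
    big=cv2.GaussianBlur(big,(0,0),3)
    for l in cv2.createLineSegmentDetector().detect(big)[0][:,0]:
        L=np.hypot(l[2]-l[0],l[3]-l[1])
        if L<90: continue
        uv=(l.reshape(2,2)+.5)/8-.5+o; Q=ray(t,uv,.06)[:,:2]*1000; dd=Q[1]-Q[0]
        r=Q.mean(0)-[466.7,199.1]
        print(f,round(np.hypot(*dd),1),'ang',round(np.degrees(np.arctan2(dd[1],dd[0]))%180,1),'rel',r)
t=load('top8')
for n,z,p in(('pointer',.06,(657,152)),('stud',.06,(685,130)),('barmark',.06,(580,88))):
    uv=((p[0]-400+.5)/400*76+130-.5,(p[1]+.5)/420*80+165-.5);q=ray(t,uv,z)[0,:2]*1000-[466.7,199.1];print(n,q,np.degrees(np.arctan2(q[1],q[0])))
E
```

```text
top0 26.6 ang 178.3 rel [  8.1286 -30.3047]
top0 28.7 ang 179.6 rel [ -1.3864 -23.5729]
top0 29.7 ang 0.8 rel [ 1.0052 23.6141]
top8 54.3 ang 24.2 rel [1.3865 3.8624]
top8 44.2 ang 36.5 rel [  9.564  -13.2256]
pointer [ 17.3597 -23.8701] -53.97322252210238
stud [ 25.7436 -34.4708] -53.24678120927384
barmark [41.8709  5.7474] 7.815878088891418
```

```bash
python3 -c "
from h import *
s=readout.get_state();print(s['time'],s['contact_force']);print(ctrl.sign_off())"
```

```text
13.45 [-0.61164662  0.91808209 -0.22321695]
the job is handed in; nothing more can be done
None
```

The bar-handled key is standing fully home in the draught slot, and the barrel is turned clockwise to its stop. I handed the job in at 13.45 s.

My last checks, all before handing in:
- **Fully home:** pressing down met the slot floor with an 11 N reaction and no further travel. With the key released, its top measured about 110 mm against 112 mm expected; the camera reads about 2 mm low.
- **Turned to the stop:** the wrist moment rose to 2.7 N m against the stop. In the final picture the pointer stands at −54.0° and the round stud at −53.2°. The key stands about 12° past the slot's line, which matches the stated play.
- **Everything else:** the ring-handled key is still in its own stand, and the arm is clear of everything.
- **One disagreement:** the key's handle top measured about 4 mm off the barrel axis along y, so the key may lean slightly within the slot's play. I left it as it was.

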